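# Lock in the water filter and snap the cover shut

### The job

A new filter cartridge has been dropped into the water purifier but not fitted. Press it down where its lugs match the slots until it drops under the ring, turn it clockwise fully home to the red mark, then swing the cover over it and press its front edge down until the catch clicks. Leave the bottles, glasses and other things on the counter where they stand.

Things in the scene. Friction and masses are not known exactly. Their poses are not given: they have to be found in the camera images.
- purifier: white countertop water purifier, fixed. Origin on the counter below the axis of its filter well; x to its rear (hinge side), y to its left, z up. Shell x -88 to +115 mm (catch to -101), y -95 to +95, rim z 148. A steel swan-neck tap on its left reaches y +150, z 190. In its top a bay 132 mm square, floored by a grey bayonet ring 18 mm below the rim, with the round well inside
- well (a point): on the well's axis at the ring's top, z 130 mm. The ring is 6 mm thick, its hole 85 mm across, with a wide slot (44 degrees) and across from it a narrow one (24 degrees). Beneath it the lugs have 13 mm of height to turn in, from the slots clockwise (from above) 70 degrees to a hard stop; another stop bars turning anticlockwise from the slots
- slot_mark (a point): middle of the wide slot (blue line on either side), 45 mm from the well's axis, at the ring's top
- home_point (a point): the point 36 mm from the well's axis towards the red bar on the ring, 70 degrees clockwise of the wide slot's middle: the cartridge's pointer lies over it when turned fully home
- cartridge: filter cartridge, white drum 80 mm across, upright in the well with 1.5 mm play, 0.25 to 0.49 kg. Origin at its foot on its axis, z up, x towards the white-marked end of its grip bar. Orange lugs 50 to 56 mm above the foot, reaching 50 mm from the axis: a wide one (24 mm) at +x and a narrow one (10 mm) at -x, so it fits one way only. Starts with its foot at z 82 mm, lugs 2 mm above the ring
- pointer (a point): white-marked end of the grip bar, 36 mm from the cartridge's axis, 94 mm above the foot. It starts anywhere up to 100 degrees either side of the wide slot and may be turned freely while the lugs are above the ring; within 4 degrees of the slot's middle the cartridge can be pressed in
- cap (a point): centre of the blue cap's flat top, 82 mm across, 70 mm above the foot. The grip bar stands across it: 72 mm long, 12 wide, 24 high. A sprung valve holds the cartridge up: 7 N (less its weight) plus 0.2 N per mm. Pressed down 14 to 21 mm the lugs lie under the ring and it can be turned; let go unturned it springs up. Locked, it rests 14 mm below its start (foot z 68)
- cover (a joint): hinged cover of the bay, rad: 0 shut and caught, 1.85 fully open; starts 1.55 to 1.8, standing up behind the bay. Stiff hinge (0.16 N m): it stays where left. Thin hood 190 mm wide, 175 long; its underside when shut is 38 mm above the ring, so it cannot shut over an unlocked cartridge. A sprung catch at the front stops it about 0.06 rad short; some 10 N down on the front edge snaps it past
- cover_edge (a point): on the cover's outer face (top when shut, back when open), middle of its far (front) edge, 165 mm from the hinge line; moves with the cover; z 173 mm when shut
- cover_hinge (a point): middle of the cover's hinge line, which runs along the purifier's y at x +85, z 152 mm; the cover's outer face lies 20 mm off this line
- wine_olive: bystander: olive-green wine bottle with a black neck, 75 mm across, 297 high; loose, origin under its centre
- rum_clear: bystander: clear bottle with a black cap, 75 mm across, 227 high; like the wine bottle it stands in front of the tall fixed soft-serve machine, which fills the world's x from 0.51 m on, y -0.05 to 0.27; loose, origin under its centre
- tumbler_t1: bystander: upside-down glass tumbler under the tap on the purifier's left, 68 mm across, 88 high; loose, origin under its centre
- tumbler_t3: bystander: upside-down glass tumbler on the purifier's right, 68 mm across, 88 high; loose, origin under its centre
- tablet_reader: bystander: black counter card terminal, 165 x 74 x 24 mm; loose, origin under its centre

How it is judged:
On the way, in this order (a step that is already met when the one before it is completed fails the run):
1. the cartridge has dropped through the ring in its slot (z of cartridge in the frame of purifier below 0.0695 m and horizontal distance between pointer and home_point above 0.012 m), for 0.05 s.
2. the cartridge is turned home under the ring, at the red mark (horizontal distance between pointer and home_point below 0.009 m and z of cartridge in the frame of purifier below 0.071 m), for 0.2 s.
At the end, for the whole second after the job is handed in: The cartridge is locked: its pointer within 9 mm of the fully home point and its foot no more than 3 mm above the locked height (below z 71 mm); the cover is shut past its catch (joint under 0.02 rad); all at rest and no bystander moved over 3 cm or tipped (all of step 2 and value of joint cover below 0.02 rad and angular speed of cartridge below 0.1 rad/s); the robot touches nothing.
It fails at once if a tumbler is pushed more than 3 cm or tipped over (distance of any of tumbler_t1, tumbler_t3 from where it was at the start of the episode above 0.03 m or angle between any of tumbler_t1, tumbler_t3's own z axis and vertical above 0.3 rad).
It fails at once if the wine or the clear bottle is pushed more than 3 cm or tipped over (distance of any of wine_olive, rum_clear from where it was at the start of the episode above 0.03 m or angle between any of wine_olive, rum_clear's own z axis and vertical above 0.3 rad).
It fails at once if the card terminal is pushed more than 3 cm or tipped over (distance of tablet_reader from where it was at the start of the episode above 0.03 m or angle between tablet_reader's own z axis and vertical above 0.3 rad).
It also fails if it takes over 67 s, if anything falls off the work surface, if the arm or the gripper's body presses on something with over 40 N, if the wrist force passes 120 N, or if a joint passes its speed limit or range.

### The arm

A 6-joint arm with a two-finger parallel gripper is mounted at the origin on a cart in front of the work surface, level with it; the furniture and walls round the work are solid. World frame = base frame: x ahead of the robot, y to its left, z up, the work surface at z = 0. Lengths are in m, angles in rad, forces in N, time in s.
With the tool pointing down it reaches from about 0.35 to 0.925 m from the base axis. Payload 6.4 kg.
Tool frame: the origin (TCP) lies at the very end of the fingers, on their centre line; the grasp point (between the pads) lies 19 mm behind it; z points along the fingers, y is the line along which they close (so a half turn about z gives the same grasp; the last joint's range is limited). The gripper opens to 85 mm and grips with 20 to 120 N. Pads are 22 mm wide; open, the fingers measure 114 mm over their backs; the gripper's body (76 mm by 85 mm) begins 54 mm behind the grasp point. The pads swing forward as they close: fully open they stand 13 mm farther back than shut.
Start: joints at [1.13, 0.245, 1.558, -0, 1.339, -0.174], TCP at [0.171, 0.627, 0.231] pointing down, gripper open.
Joint ranges: [-3.13, 3.13], [-1.02, 2.26], [0.13, 2.54], [-0.95, 4.09], [0.21, 2.88], [-2.74, 2.74]. Speed limits (rad/s): [2.57, 2.57, 3.14, 3.14, 3.14, 3.14].

### API

Orientations are given as a rotation vector (axis times angle).
In Python, from workcell import env gives the robot as it stands.
- The arm moves only by the tool move_arm, never from a script. Its argument "moves" is text: rows parted by semicolons, each of 7 numbers parted by spaces: the shift along the world's x, y, z in cm, then the turn, a rotation vector about the world's x, y, z in rad, then the opening, from 0 (shut) to 1 (fully open). A call has 1 to 12 rows; each row is the pose to reach, as a shift and turn from the pose commanded when the call began; what a row does not reach only later rows make up. A row lasts 1/10 s, in which the tool goes at most 50 mm and 8.59 degrees, less where a joint would pass 70% of its speed; a pose out of reach is approached as far as the arm can. A call with a gripper value outside its range is refused whole. The fingers move at their own pace and stop on an object; the grip force is fixed at half the most. Time passes only in rows, so rows that repeat a pose let the fingers close. It gives the time, the measured TCP pose, the force, the opening and the grip force at its end, in the units of the state.
- env.observe(): the state, without advancing time (a new reading comes with each control period).
- env.snapshot(name): name is "scene" or "side" or "wrist"; returns a dict with "pixels" (400x640x3 uint8, red, green, blue), "fov_y" (degrees; the focal length in pixels is half the picture's height over the tangent of half this angle, whatever the lens; pixels are square), "cx", "cy" (the principal point, pixels), "camera_from_world" (4x4, takes a point from world to camera coordinates). Camera axes: x right, y down, z forward; pixel columns grow to the right and rows downward; lengths in m; the calibration is good to about 2 mm. A picture is of the moment at which its call begins. There is no depth.
- env.hand_in(): hands the job in; it is judged then, once.
The state is a dict: "clock": time; "joint_pos": joint angles; "dq": joint speeds; "tau": joint torques, N m; "eef_pos": TCP position; "tool_rot": TCP orientation; "contact_force": force on the tool from outside, world axes, zero at the start; "ft_torque": the same for the moment, N m; "finger_gap": finger opening in m; "grasp_force": force on a finger pad.
Only numpy, scipy, OpenCV 4.12 (cv2) and the standard library are available. Lean on these libraries where they do the work, as an engineer would, in place of code of your own. Each camera call takes 0.05 s, during which the arm holds its last target. There are 200 camera calls.

## Working session

There is one attempt and no reset: what is moved stays moved. The work goes in short steps, Python scripts to look and compute and a tool call to move; the robot and the scene stay as the last step left them, time stands still between calls to the robot, and variables do not carry over. Pictures are saved under pics/ and viewed, at most 14 in all, crops included, and the job is handed in when it is done.

Besides the shell and the picture viewer there is one more tool, called after "Request:" by a JSON object that holds its "fn" and its "kwargs", one argument or row to a line. move_arm: Moves the arm, as the interface text tells. Its arguments: {"type":"object","properties":{"moves":{"type":"string"}},"required":["moves"]}

```bash
mkdir -p pics; cat > h.py <<'E'
import numpy as np, cv2
from workcell import env
def snap(n,f=None):
    s=env.snapshot(n)
    if f: cv2.imwrite('pics/'+f,cv2.cvtColor(s['pixels'],cv2.COLOR_RGB2BGR))
    return s
def K(s):
    f=s['pixels'].shape[0]/2/np.tan(np.radians(s['fov_y'])/2); return f,s['cx'],s['cy']
def ray(s,u,v):
    f,cx,cy=K(s); T=np.linalg.inv(s['camera_from_world'])
    d=T[:3,:3]@np.array([(u-cx)/f,(v-cy)/f,1]); return T[:3,3],d/np.linalg.norm(d)
def onz(s,u,v,z):
    o,d=ray(s,u,v); return o+d*(z-o[2])/d[2]
def tri(*rs):
    A=sum(np.eye(3)-np.outer(d,d) for o,d in rs); b=sum((np.eye(3)-np.outer(d,d))@o for o,d in rs)
    p=np.linalg.solve(A,b); return p,[np.linalg.norm(np.cross(p-o,d)) for o,d in rs]
def proj(s,p):
    f,cx,cy=K(s); c=s['camera_from_world']@np.append(p,1); return np.array([cx+f*c[0]/c[2],cy+f*c[1]/c[2]])
E
python3 - <<'E'
from h import *
import pickle
S={n:snap(n) for n in('scene','side','wrist')}
pickle.dump(S,open('S0.pkl','wb'))
for n,s in S.items():
    T=np.linalg.inv(s['camera_from_world']); print(n,s['fov_y'],T[:3,3].round(3),T[:3,2].round(3))
    cv2.imwrite(f'pics/{n}0.png',cv2.cvtColor(s['pixels'],cv2.COLOR_RGB2BGR))
print(env.observe())
E
```

```text
scene 55.30510794111439 [0.028 0.678 0.946] [ 0.382 -0.587 -0.714]
side 42.683816117003126 [-0.836  0.074  1.292] [ 0.745 -0.031 -0.666]
wrist 60.98024807851895 [0.097 0.647 0.372] [ 0.291 -0.082 -0.953]
{'clock': 0.15, 'joint_pos': array([ 1.12988542e+00,  2.45643818e-01,  1.55872353e+00,  2.74361868e-05,
        1.33871785e+00, -1.74073747e-01]), 'dq': array([ 0.00037621, -0.00061165, -0.00296298,  0.00075496,  0.00015913,
       -0.00098606]), 'tau': array([-3.36649100e-04, -4.29987681e+01, -3.26551473e+01, -2.17955567e-04,
        3.57402474e-03,  1.35789381e-05]), 'eef_pos': array([0.17118044, 0.62661436, 0.23044539]), 'tool_rot': array([-4.17850696e-01, -3.11319807e+00,  2.22149286e-03]), 'contact_force': array([ 0.51405593, -0.9869244 , -0.5286334 ]), 'ft_torque': array([-0.05555847, -0.03413346,  0.02453959]), 'grasp_force': 0.0, 'finger_gap': 0.08532094674134512}
```

View pics/scene0.png

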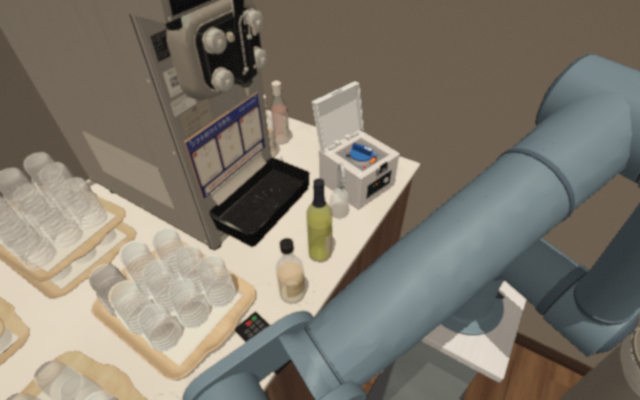

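View pics/side0.png

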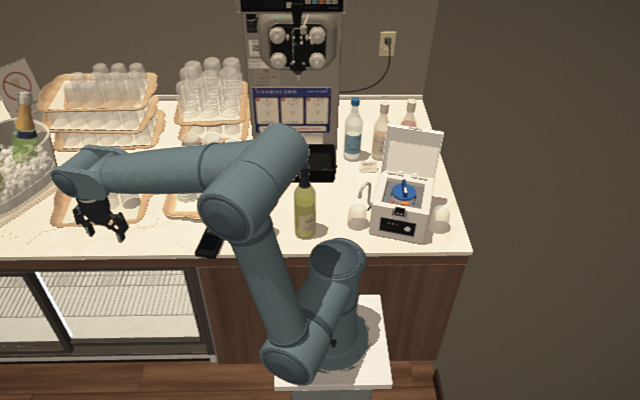

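The scene view has the purifier at about (358,160) with its cover standing open. The side view has it at about (404,205), with the blue cap at (403,192), the tap and t1 on its left and t3 on its right. The wine bottle is at (305,210). I'll zoom in next.

```bash
python3 - <<'E'
from h import *
import pickle
S=pickle.load(open('S0.pkl','rb'))
def crop(n,x,y,w,h,k):
    return cv2.resize(cv2.cvtColor(S[n]['pixels'][y:y+h,x:x+w],cv2.COLOR_RGB2BGR),None,fx=k,fy=k,interpolation=cv2.INTER_CUBIC)
a=crop('scene',310,80,100,140,4); b=crop('side',350,120,100,140,4)
cv2.imwrite('pics/c0.png',np.hstack([a,b]))
s=S['side']
print(onz(s,403,186,.17),onz(s,305,235,0))
for n in('scene','side'):
    p=S[n]['pixels']; hsv=cv2.cvtColor(p,cv2.COLOR_RGB2HSV)
    m=cv2.inRange(hsv,(100,120,60),(125,255,255)); 
    k,l,st,c=cv2.connectedComponentsWithStats(m)
    for i in range(1,k):
        if st[i,4]>8: print(n,st[i],c[i].round(1))
E
```

```text
[ 0.46760641 -0.25977291  0.17      ] [0.40680522 0.07239687 0.        ]
scene [229 109  12  11  57] [234.3 114.1]
scene [188 144   4   6  11] [189.5 146.7]
scene [350 144  23  17 250] [360. 153.]
side [253  89   3   6  11] [254.   91.3]
side [257  89  27   1  27] [270.  89.]
side [295  89  31   5  80] [307.   90.8]
side [322  89   8   5  15] [326.9  91.9]
side [352  97   7   8  49] [354.8 100.5]
side [392 180  23  20 280] [403.2 191.4]
```

View pics/c0.png

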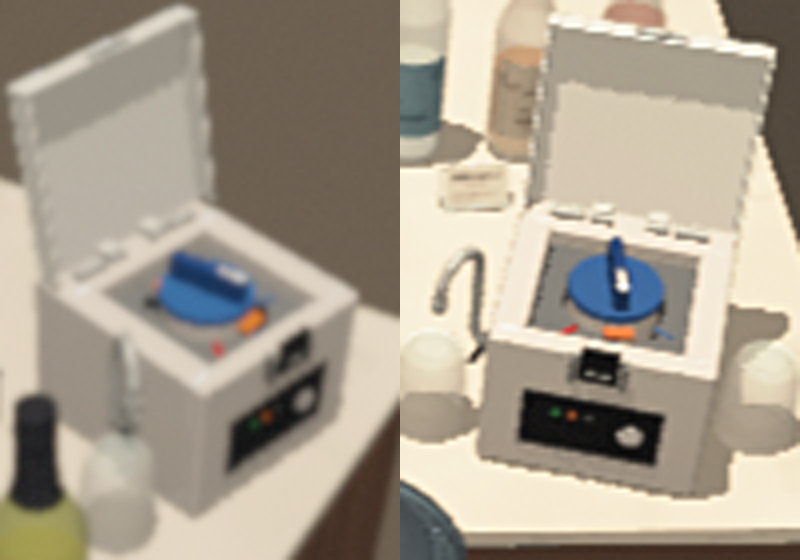

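The crops show the purifier with its front towards the robot. The pointer faces front and the red bar is at front-left, at side-crop pixel (570,328). A blue line shows at front-right, at (665,334). I'll swing the wrist camera over it.

Request:
{"fn": "move_arm", "kwargs": {
  "moves": "2.2 -3.4 2.1 0 0 -0.06 1; 4.5 -6.9 4.2 0 0 -0.13 1; 6.7 -10.3 6.4 0 0 -0.2 1; 9 -13.8 8.5 0 0 -0.26 1; 11.2 -17.2 10.6 0 0 -0.33 1; 13.5 -20.7 12.7 0 0 -0.39 1; 15.7 -24.1 15 0 0 -0.46 1; 18 -27.6 17 0 0 -0.52 1; 19.2 -32.2 17 0 0 -0.62 1; 20.4 -36.8 17 0 0 -0.72 1; 21.6 -41.4 17 0 0 -0.81 1; 22.9 -46 17 0 0 -0.91 1"
}}

```text
clock: 1.35
eef_pos: [0.4002, 0.1653, 0.4012]
tool_rot: [1.748, 2.61, 0.0]
contact_force: [0.4, -0.8, 0.5]
finger_gap: 0.0852
grasp_force: 0.0
```

Request:
{"fn": "move_arm", "kwargs": {
  "moves": "0.3 -4.5 0 0 0 -0.1 1; 0.6 -9 0 0 0 -0.2 1; 1 -13.5 0 0 0 -0.3 1; 1.3 -18 0 0 0 -0.4 1; 1.6 -22.5 0 0 0 -0.5 1; 2 -27 0 0 0 -0.6 1; 2.3 -31.5 0 0 0 -0.7 1; 2.7 -36 0 0 0 -0.8 1; 3 -40 0 0 0 -0.9 1; 3 -40 0 0 0 -0.9 1; 3 -40 0 0 0 -0.9 1"
}}

```text
clock: 2.45
eef_pos: [0.4301, -0.2334, 0.4007]
tool_rot: [-2.706, -1.592, 0.0]
contact_force: [0.8, 0.3, -0.4]
finger_gap: 0.0856
grasp_force: 0.0
```

```bash
python3 - <<'E'
from h import *
import pickle
S={n:snap(n) for n in('scene','side')}; S['w1']=snap('wrist','w1.png')
pickle.dump(S,open('S1.pkl','wb'))
T=np.linalg.inv(S['w1']['camera_from_world']); print(T[:3,3].round(3),T[:3,2].round(3))
o=env.observe(); print(o['clock'],o['joint_pos'].round(3),o['eef_pos'],o['tool_rot'])
E
```

```text
[ 0.468 -0.164  0.543] [-0.146 -0.265 -0.953]
2.6 [-0.727 -0.231  1.733  0.     1.64  -0.223] [ 0.43043998 -0.23195358  0.40144377] [2.70519527e+00 1.59702733e+00 3.94098958e-04]
```

View pics/w1.png

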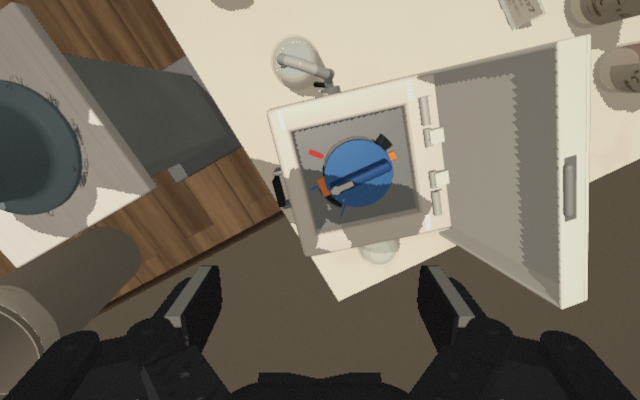

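The wrist view shows the purifier from above, with the bay at (360,175) and the front to the left. The red bar is at (316,154) and the blue lines at about (317,188) and (343,210). The pointer's white end is at (340,188), and the cover stands at the right. I'll enlarge this and take the measurements.

```bash
python3 - <<'E'
from h import *
import pickle
S=pickle.load(open('S1.pkl','rb')); s=S['w1']; p=s['pixels']
cv2.imwrite('pics/w1c.png',cv2.resize(cv2.cvtColor(p[100:250,265:465],cv2.COLOR_RGB2BGR),None,fx=4,fy=4,interpolation=cv2.INTER_CUBIC))
hsv=cv2.cvtColor(p,cv2.COLOR_RGB2HSV)
for nm,lo,hi in(('blue',(100,120,50),(125,255,255)),('orange',(6,130,120),(16,255,255)),('red',(174,120,90),(180,255,255)),('red2',(0,120,90),(5,255,255))):
    m=cv2.inRange(hsv,lo,hi); k,l,st,c=cv2.connectedComponentsWithStats(m)
    for i in range(1,k):
        if st[i,4]>4 and 250<c[i][0]<470 and 80<c[i][1]<270: print(nm,st[i],c[i].round(1),onz(s,*c[i],.13).round(4))
E
```

```text
blue [ 323  140   69   76 3412] [358.7 172. ] [ 0.4677 -0.2667  0.13  ]
blue [311 186   7   4  10] [314.1 187.6] [ 0.4096 -0.2574  0.13  ]
orange [388 151   9   9  51] [391.9 155.1] [ 0.5127 -0.2676  0.13  ]
orange [317 177  13  20 124] [322.6 186.1] [ 0.4199 -0.2609  0.13  ]
red2 [309 150  14   9  69] [315.7 153.8] [ 0.432  -0.2211  0.13  ]
```

View pics/w1c.png

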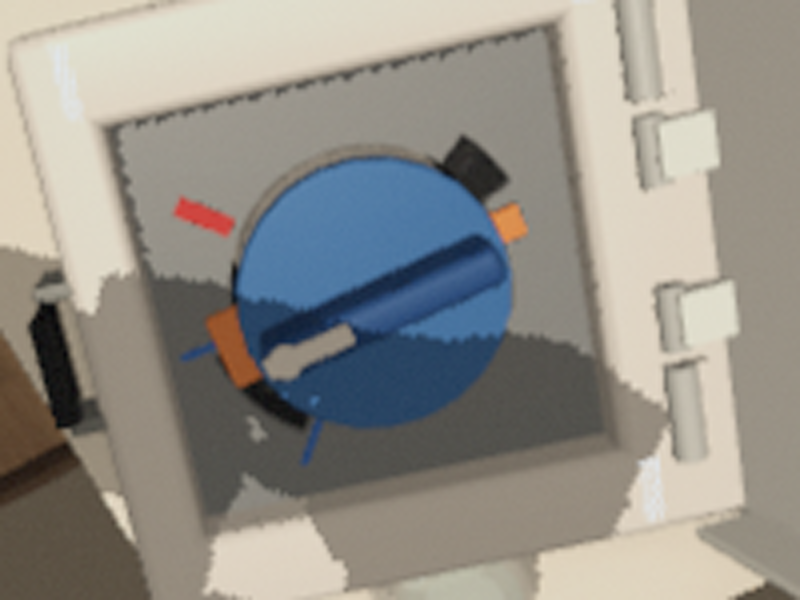

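```bash
python3 - <<'E'
from h import *
import pickle
S=pickle.load(open('S1.pkl','rb')); s=S['w1']; p=s['pixels']
W=lambda x,y,z: onz(s,265+(x+.5)/4-.5,100+(y+.5)/4-.5,z)
hsv=cv2.cvtColor(p,cv2.COLOR_RGB2HSV); m=cv2.inRange(hsv,(100,120,50),(125,255,255))
k,l,st,c=cv2.connectedComponentsWithStats(m); i=[j for j in range(1,k) if st[j,4]>2000][0]
h=cv2.convexHull(cv2.findContours((l==i).astype(np.uint8),0,1)[0][0])[:,0]
P=np.array([onz(s,*q,.152)[:2] for q in h])
from scipy.optimize import least_squares
f=least_squares(lambda a:np.hypot(P[:,0]-a[0],P[:,1]-a[1])-a[2],[.46,-.26,.04],loss='soft_l1',f_scale=.001); print('cap',f.x,np.abs(f.fun).max())
c=f.x[:2]; D=np.degrees
ang=lambda q:(D(np.arctan2(q[1]-c[1],q[0]-c[0])).round(1),round(float(np.hypot(*(q[:2]-c)))*1000,1))
for n,q in dict(l1a=(182,357),l1b=(212,346),l2a=(322,422),l2b=(305,463),redin=(233,228),redout=(178,208),ns1=(443,155),ns2=(505,183),nsout1=(465,138)).items(): print(n,ang(W(*q,.13)))
for n,q in dict(lugw=onz(s,322.6,186.1,.138),lugn=onz(s,391.9,155.1,.138),tip=W(265,365,.176),tail=W(500,250,.176)).items(): print(n,q.round(4),ang(q))
B=[W(*q,.148)[:2] for q in((105,125),(557,22),(205,525),(612,445))]
print('bay corners',np.round(B,4),np.mean(B,0)); 
for a,b in((0,1),(2,3),(2,0),(3,1)): d=B[b]-B[a]; print(D(np.arctan2(d[1],d[0])),np.hypot(*d))
# triangulation of cap heights using three views' blue blob lower/centre
pts={'w1':None}
for n in('scene','side'):
    hs=cv2.cvtColor(S[n]['pixels'],cv2.COLOR_RGB2HSV); mm=cv2.inRange(hs,(100,120,50),(125,255,255))
    k,l,st,cc=cv2.connectedComponentsWithStats(mm); 
    for j in range(1,k):
        if st[j,4]>150: print(n,st[j],cc[j].round(1),'pred cap ctr',proj(S[n],[*c,.152]).round(1))
E
```

```text
cap [ 0.46565094 -0.26256073  0.04012851] 0.014366654837240242
l1a (np.float64(174.3), 61.5)
l1b (np.float64(174.7), 51.4)
l2a (np.float64(-133.7), 47.2)
l2b (np.float64(-135.0), 62.0)
redin (np.float64(128.9), 43.9)
redout (np.float64(129.5), 61.7)
ns1 (np.float64(31.0), 44.6)
ns2 (np.float64(7.1), 51.3)
nsout1 (np.float64(27.7), 52.2)
lugw [ 0.4209 -0.259   0.138 ] (np.float64(175.4), 44.9)
lugn [ 0.5118 -0.2655  0.138 ] (np.float64(-3.6), 46.2)
tip [ 0.4308 -0.2594  0.176 ] (np.float64(174.8), 35.0)
tail [ 0.5022 -0.2618  0.176 ] (np.float64(1.2), 36.6)
bay corners [[ 0.4216 -0.1821]
 [ 0.5463 -0.2187]
 [ 0.3869 -0.3032]
 [ 0.509  -0.3406]] [ 0.46595085 -0.26115435]
-16.374556600148907 0.1299473705504367
-16.982598903940744 0.12772535892595405
73.9922075438322 0.12604769082501502
72.9857983414924 0.12740848745760228
scene [350 144  24  17 262] [360.2 152.7] pred cap ctr [360.8 152. ]
side [392 180  24  20 285] [403.2 191.4] pred cap ctr [403.3 190.4]
```

Measurements:
- **Axis:** at (0.4656, -0.2626). The cap circle fit gives r = 40 mm and the bay centre agrees to about 1.5 mm.
- **Purifier yaw:** about -16.5°.
- **Angles:** slot middle 200°, home 130° (the red bar reads 129°), pointer 176°.

I'll turn the tool so the wrist camera faces front, with tool y at 86°, above the axis.

Request:
{"fn": "move_arm", "kwargs": {
  "moves": "0.3 -0.3 0 0 0 0.14 1; 0.6 -0.6 0 0 0 0.28 1; 0.9 -0.9 0 0 0 0.42 1; 1.2 -1.2 0 0 0 0.56 1; 1.5 -1.5 0 0 0 0.7 1; 1.8 -1.8 0 0 0 0.84 1; 2.1 -2.1 0 0 0 0.98 1; 2.4 -2.4 0 0 0 1.12 1; 2.7 -2.6 0 0 0 1.26 1; 3 -2.8 0 0 0 1.4 1; 3.3 -3 0 0 0 1.54 1; 3.5 -3.1 0 0 0 1.68 1"
}}

```text
clock: 3.8
eef_pos: [0.4658, -0.2627, 0.4016]
tool_rot: [0.607, 3.082, -0.0]
contact_force: [-0.1, -0.4, -0.2]
finger_gap: 0.085
grasp_force: 0.0
```

Request:
{"fn": "move_arm", "kwargs": {
  "moves": "0 0 -2 0 0 0.14 1; 0 0 -5 0 0 0.28 1; 0 0 -8 0 0 0.325 1; 0 0 -10 0 0 0.325 1; 0 0 -10 0 0 0.325 1; 0 0 -10 0 0 0.325 1"
}}

```text
clock: 4.4
eef_pos: [0.4657, -0.2633, 0.3021]
tool_rot: [0.111, 3.139, -0.001]
contact_force: [0.2, -0.0, -0.0]
finger_gap: 0.0853
grasp_force: 0.0
```

```bash
python3 - <<'E'
from h import *
import pickle
s=snap('wrist','w2.png'); S=pickle.load(open('S1.pkl','rb')); S['w2']=s; pickle.dump(S,open('S1.pkl','wb'))
o=env.observe(); print(o['clock'],o['joint_pos'].round(3),o['eef_pos'],o['tool_rot'])
hsv=cv2.cvtColor(s['pixels'],cv2.COLOR_RGB2HSV)
for nm,lo,hi in(('orange',(6,130,100),(16,255,255)),('red2',(0,120,90),(5,255,255))):
    m=cv2.inRange(hsv,lo,hi); k,l,st,c=cv2.connectedComponentsWithStats(m)
    for i in range(1,k):
        if st[i,4]>30: print(nm,st[i],c[i].round(1),onz(s,*c[i],.13).round(4), onz(s,*c[i],.138).round(4),tri(ray(s,*c[i]),ray(S['w1'],315.7,153.8)) if nm=='red2' else '')
E
```

```text
4.45 [-0.727 -0.08   1.773  0.     1.447 -2.227] [ 0.46603558 -0.26379439  0.30310424] [ 1.10965738e-01  3.13752884e+00 -2.70150959e-03]
orange [306 129  27  12 306] [319.1 134.2] [ 0.422  -0.2606  0.13  ] [ 0.4212 -0.2605  0.138 ] 
red2 [354 134  18  17 131] [362.9 142. ] [ 0.4318 -0.2211  0.13  ] [ 0.4307 -0.222   0.138 ] (array([ 0.43194483, -0.22113398,  0.12960764]), [np.float64(0.0001490432461570433), np.float64(0.00014904324615701528)])
```

View pics/w2.png

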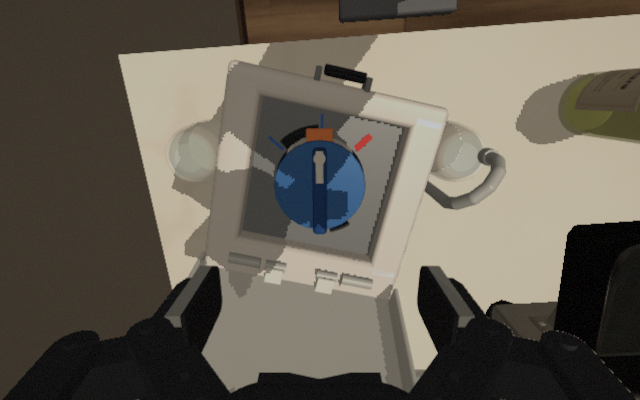

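The view shows the bar lined up with the tool's x axis, from (320,150) to (319,230), centred between the fingers. The red mark triangulates to z = 0.1296, as expected. I'll descend and grip.

Request:
{"fn": "move_arm", "kwargs": {
  "moves": "0 0 -4 0 0 0 1; 0 0 -8 0 0 0 1; 0 0 -11 0 0 0 1; 0 0 -13 0 0 0 1; 0 0 -14.3 0 0 0 1; 0 0 -14.3 0 0 0 1; 0 0 -14.3 0 0 0 0; 0 0 -14.3 0 0 0 0; 0 0 -14.3 0 0 0 0; 0 0 -14.3 0 0 0 0; 0 0 -14.3 0 0 0 0; 0 0 -14.3 0 0 0 0"
}}

```text
clock: 5.65
eef_pos: [0.4656, -0.2639, 0.1587]
tool_rot: [0.113, 3.139, 0.0]
contact_force: [-0.6, 1.4, 2.4]
finger_gap: 0.0104
grasp_force: 61.9
```

Request:
{"fn": "move_arm", "kwargs": {
  "moves": "0 0 0 0 0 0.1 0; 0 0 0 0 0 0.2 0; 0 0 0 0 0 0.3 0; 0 0 0 0 0 0.38 0; 0 0 0 0 0 0.42 0; 0 0 0 0 0 0.42 0; 0 0 0 0 0 0.42 0"
}}

```text
clock: 6.35
eef_pos: [0.4656, -0.2643, 0.1587]
tool_rot: [-0.543, 3.094, -0.002]
contact_force: [-1.0, -0.3, 1.5]
finger_gap: 0.0101
grasp_force: 61.9
```

```bash
python3 - <<'E'
from h import *
s=snap('wrist')
cv2.imwrite('pics/w3.png',cv2.resize(cv2.cvtColor(s['pixels'],cv2.COLOR_RGB2BGR)[0:300,160:480],None,fx=2,fy=2,interpolation=cv2.INTER_CUBIC))
o=env.observe(); print(o['clock'],o['joint_pos'].round(3),o['eef_pos'],o['tool_rot'],o['contact_force'])
E
```

```text
6.4 [-0.728  0.056  1.909 -0.     1.175 -2.646] [ 0.46554926 -0.26432978  0.15860359] [-5.43090229e-01  3.09390138e+00 -1.48271454e-03] [-0.18318375 -0.90155478  2.17016611]
```

View pics/w3.png

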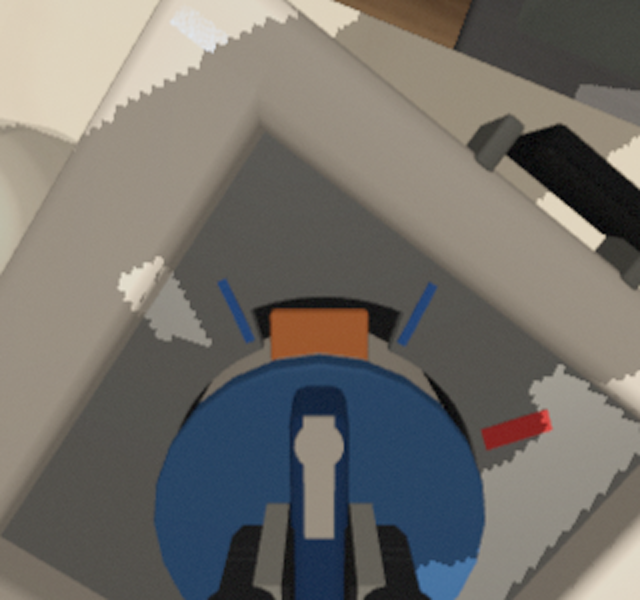

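The lug's middle is at crop x = 319.5 and the slot's middle at 327.5. That is about 2 mm off, and it matches the TCP sitting 1.7 mm to -y of the axis. I'll shift +y and press.

Request:
{"fn": "move_arm", "kwargs": {
  "moves": "0 0.15 0 0 0 -0.01 0; 0 0.15 0 0 0 -0.01 0; 0 0.15 -0.3 0 0 -0.01 0; 0 0.15 -0.6 0 0 -0.01 0; 0 0.15 -0.9 0 0 -0.01 0; 0 0.15 -1.2 0 0 -0.01 0; 0 0.15 -1.5 0 0 -0.01 0; 0 0.15 -1.75 0 0 -0.01 0; 0 0.15 -1.75 0 0 -0.01 0; 0 0.15 -1.75 0 0 -0.01 0"
}}

```text
clock: 7.4
eef_pos: [0.4656, -0.263, 0.1411]
tool_rot: [-0.529, 3.096, -0.002]
contact_force: [-1.1, -4.0, 5.9]
finger_gap: 0.0105
grasp_force: 62.4
```

```bash
python3 - <<'E'
from h import *
s=snap('wrist')
cv2.imwrite('pics/w4.png',cv2.resize(cv2.cvtColor(s['pixels'],cv2.COLOR_RGB2BGR)[0:300,160:480],None,fx=2,fy=2,interpolation=cv2.INTER_CUBIC))
o=env.observe(); print(o['clock'],o['joint_pos'].round(3),o['eef_pos'],o['tool_rot'],o['contact_force'])
E
```

```text
7.45 [-0.726  0.078  1.922 -0.     1.141 -2.635] [ 0.46563903 -0.26296845  0.14116084] [-5.28697281e-01  3.09633250e+00 -1.90747743e-03] [-0.67321758 -4.06507542  5.8891946 ]
```

View pics/w4.png

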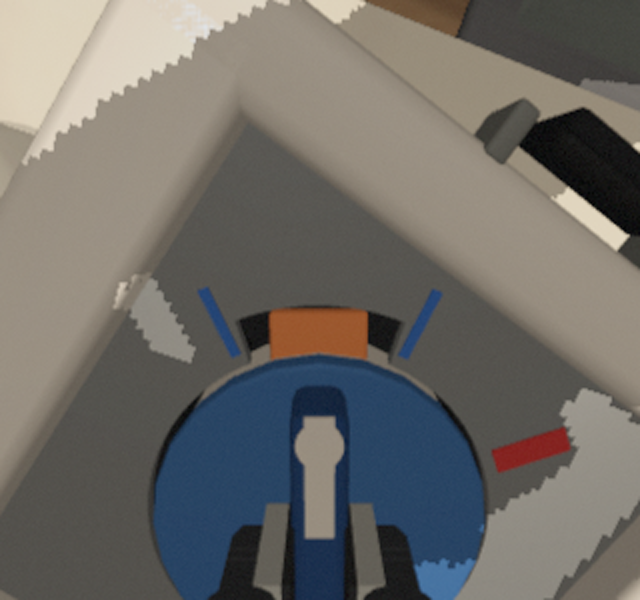

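The lug sits centred in the slot and went down 17 mm with the gripper, against a 6 N spring force. Next I'll turn it clockwise by 1.22 rad.

Request:
{"fn": "move_arm", "kwargs": {
  "moves": "0 0 0 0 0 -0.12 0; 0 0 0 0 0 -0.24 0; 0 0 0 0 0 -0.36 0; 0 0 0 0 0 -0.48 0; 0 0 0 0 0 -0.6 0; 0 0 0 0 0 -0.72 0; 0 0 0 0 0 -0.84 0; 0 0 0 0 0 -0.96 0; 0 0 0 0 0 -1.08 0; 0 0 0 0 0 -1.16 0; 0 0 0 0 0 -1.22 0; 0 0 0 0 0 -1.22 0"
}}

```text
clock: 8.65
eef_pos: [0.4647, -0.2621, 0.1406]
tool_rot: [-1.339, -2.839, 0.0]
contact_force: [-3.5, -3.0, 6.7]
finger_gap: 0.0104
grasp_force: 62.6
```

```bash
python3 - <<'E'
from h import *
s=snap('wrist')
a=cv2.resize(cv2.cvtColor(s['pixels'],cv2.COLOR_RGB2BGR)[0:300,160:480],None,fx=1.2,fy=1.2)
d=snap('side'); b=cv2.resize(cv2.cvtColor(d['pixels'],cv2.COLOR_RGB2BGR)[100:250,330:470],None,fx=2.4,fy=2.4)
cv2.imwrite('pics/w5.png',np.hstack([a,b]))
o=env.observe(); print(o['clock'],o['joint_pos'].round(3),o['eef_pos'],o['tool_rot'],o['contact_force'],o['ft_torque'])
E
```

```text
8.75 [-7.260e-01  7.800e-02  1.923e+00 -1.000e-03  1.143e+00 -1.416e+00] [ 0.46471702 -0.26205461  0.14060403] [-1.33811891e+00 -2.83965416e+00 -1.50181996e-04] [-3.85734769 -3.31748263  6.76256649] [-0.58246746  0.52884592  0.28333899]
```

View pics/w5.png

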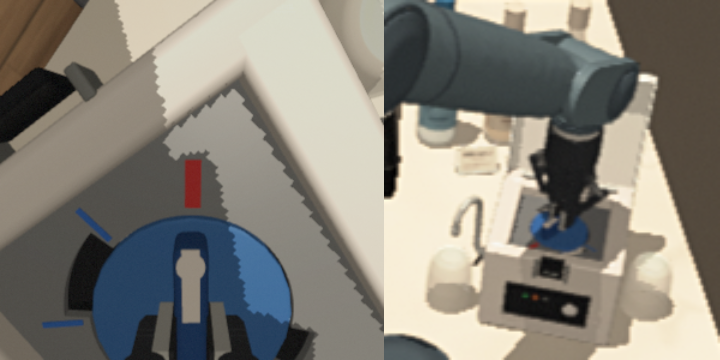

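The pointer lies in line with the red bar, both at x = 193. I'll ease up to the locked height, release and rise.

Request:
{"fn": "move_arm", "kwargs": {
  "moves": "0 0 0.2 0 0 0 0; 0 0 0.35 0 0 0 0; 0 0 0.35 0 0 0 0.45; 0 0 0.35 0 0 0 0.45; 0 0 0.35 0 0 0 0.45; 0 0 0.35 0 0 0 0.45; 0 0 2 0 0 0 0.45; 0 0 5 0 0 0 0.45; 0 0 10 0 0 0 0.45; 0 0 15 0 0 0 0.45; 0 0 20 0 0 0 0.45; 0 0 20 0 0 0 0.45"
}}

```text
clock: 9.95
eef_pos: [0.4678, -0.2642, 0.3499]
tool_rot: [1.334, 2.828, -0.006]
contact_force: [0.7, 0.2, 0.6]
finger_gap: 0.0385
grasp_force: 0.0
```

```bash
python3 - <<'E'
from h import *
import pickle
s=snap('wrist'); S={'w6':s,'side':snap('side'),'scene':snap('scene')}; pickle.dump(S,open('S6.pkl','wb'))
c=lambda k,y0,y1,x0,x1,f:cv2.resize(cv2.cvtColor(S[k]['pixels'],cv2.COLOR_RGB2BGR)[y0:y1,x0:x1],None,fx=f,fy=f,interpolation=cv2.INTER_CUBIC)
a=c('w6',0,400,100,540,.75); b=c('side',100,250,350,465,2)
d=c('scene',50,250,290,415,1.5)
cv2.imwrite('pics/w6.png',np.hstack([a,b,d]))
o=env.observe(); print(o['clock'],o['joint_pos'].round(3),o['eef_pos'],o['tool_rot'],o['contact_force'],o['finger_gap'])
E
```

```text
10.1 [-0.726 -0.101  1.726  0.     1.518 -1.415] [ 0.46518289 -0.26210512  0.34004498] [-1.34009463e+00 -2.84038037e+00 -9.37212070e-04] [-0.203298    0.46298259 -0.73852521] 0.03854095782209328
```

View pics/w6.png

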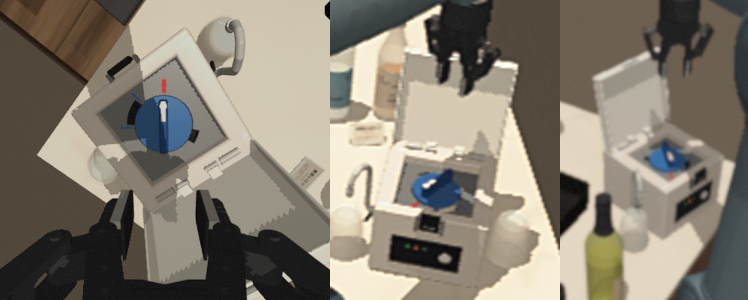

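The views show the cartridge locked with its pointer on the red mark and the cover still standing. I'll measure the cover's top edge and the things behind it.

```bash
python3 - <<'E'
from h import *
import pickle
S=pickle.load(open('S0.pkl','rb')); W=pickle.load(open('S1.pkl','rb'))['w1']
O=np.array([.4656,-.2622,0]); a=np.radians(-16.5); R=np.array([[np.cos(a),-np.sin(a),0],[np.sin(a),np.cos(a),0],[0,0,1]])
pf=lambda p:(R.T@(p-O)*1000).round(0)
for n,q in dict(L=((312.4,101.1),(388.6,123.6)),Rr=((357.4,81.9),(443.6,131.1))).items():
    p,e=tri(ray(S['scene'],*q[0]),ray(S['side'],*q[1])); print(n,p.round(3),pf(p),np.round(e,4))
for n,u,v in(('Lw',590,37),('Rw',588,307),('Lin',557,40),('Rin',555,300)):
    p=onz(W,u,v,.31); print(n,pf(p))
for u,v in((352,158),(380,158),(368,168)): print('bottle',onz(S['side'],u,v,0).round(3))
for th in(1.55,1.65,1.8):
    print(th,'edge',85-165*np.cos(th)+20*np.sin(th),152+165*np.sin(th)+20*np.cos(th))
E
```

```text
L [ 0.625 -0.216  0.318] [140.  89. 318.] [0.0013 0.0013]
Rr [ 0.559 -0.389  0.327] [126. -95. 327.] [0.0026 0.0026]
Lw [147.  92. 310.]
Rw [ 149. -108.  310.]
Lin [127.  95. 310.]
Rin [124. -96. 310.]
bottle [ 0.845 -0.125  0.   ]
bottle [ 0.844 -0.241  0.   ]
bottle [ 0.778 -0.185  0.   ]
1.55 edge 101.56452869627688 317.38021764730576
1.65 edge 117.99224722218946 314.900311918762
1.8 edge 141.96529824192328 308.1408172010405
```

The cover stands at about 1.8 rad, with its outer top end at x_p ≈ 144 mm, z ≈ 318 mm. I'll go over and behind it with shut fingers.

Request:
{"fn": "move_arm", "kwargs": {
  "moves": "0 0 4 0 0 0.05 0; 0 0 8 0 0 0.1 0; 3 -0.9 10 0 0 0.2 0; 6.5 -1.9 10 0 0 0.3 0; 10 -3 10 0 0 0.4 0; 13.5 -4 10 0 0 0.5 0; 17 -5 10 0 0 0.59 0; 18.2 -5.4 10 0 0 0.59 0; 18.2 -5.4 6 0 0 0.59 0; 18.2 -5.4 2 0 0 0.59 0; 18.2 -5.4 -2 0 0 0.59 0; 18.2 -5.4 -5.5 0 0 0.59 0"
}}

```text
clock: 11.3
eef_pos: [0.646, -0.3153, 0.2797]
tool_rot: [-0.456, -3.102, -0.005]
contact_force: [0.3, -0.1, -0.1]
finger_gap: -0.0003
grasp_force: 0.0
```

```bash
python3 - <<'E'
from h import *
o=env.observe(); print(o['clock'],o['joint_pos'].round(3),o['eef_pos'],o['tool_rot'],o['contact_force'],o['finger_gap'])
S={'side':snap('side'),'scene':snap('scene')}
c=lambda k,y0,y1,x0,x1,f:cv2.resize(cv2.cvtColor(S[k]['pixels'],cv2.COLOR_RGB2BGR)[y0:y1,x0:x1],None,fx=f,fy=f,interpolation=cv2.INTER_CUBIC)
cv2.imwrite('pics/s7.png',np.hstack([c('side',50,250,330,470,2.5),c('scene',50,250,290,430,2.5)]))
pose=o['eef_pos']; O=np.array([.4656,-.2622])
for x,z in((105+11,285),(92,290),(64,290),(37,281),(13,266),(-8,248),(-25,225),(-37,200),(-43,181)):
    w=O+x/1000*np.array([.959,-.284]); print(x,z,((w-pose[:2])*100).round(1),(z/10-pose[2]*100).round(1))
E
```

```text
11.3 [-0.612  0.376  1.308  0.     1.465 -1.891] [ 0.64595891 -0.31534445  0.27972673] [-0.45578874 -3.10204927 -0.0052766 ] [ 0.27926534 -0.07435089 -0.13276059] -0.0002919702168797018
116 285 [-6.9  2. ] 0.5
92 290 [-9.2  2.7] 1.0
64 290 [-11.9   3.5] 1.0
37 281 [-14.5   4.3] 0.1
13 266 [-16.8   4.9] -1.4
-8 248 [-18.8   5.5] -3.2
-25 225 [-20.4   6. ] -5.5
-37 200 [-21.6   6.4] -8.0
-43 181 [-22.2   6.5] -9.9
```

View pics/s7.png

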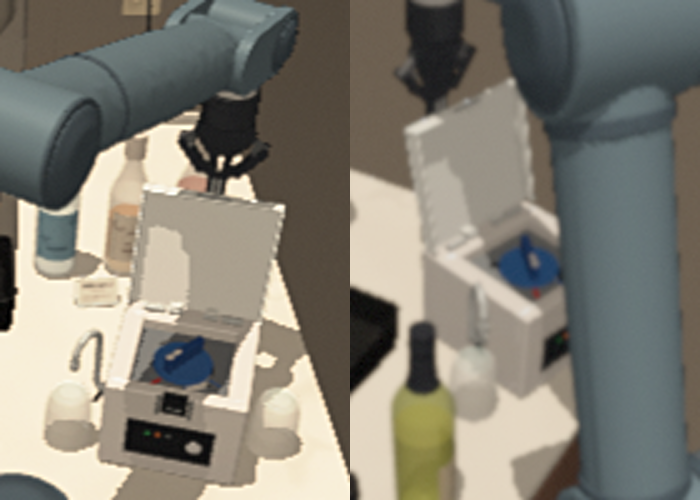

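The fingers are behind the cover and the arm is clear. Now I'll push it forward and follow the arc.

Request:
{"fn": "move_arm", "kwargs": {
  "moves": "-2 0.6 0 0 0 0 0; -4 1.2 0 0 0 0 0; -5.5 1.6 0 0 0 0 0; -7 2.1 0 0 0 0 0; -8.2 2.4 0.2 0 0 0 0; -9.3 2.8 0.4 0 0 0 0; -10.7 3.2 0.4 0 0 0 0; -12 3.6 0.4 0 0 0 0; -13.3 4 0 0 0 0 0; -14.6 4.3 -0.5 0 0 0 0; -15.7 4.6 -1.2 0 0 0 0; -16.9 5 -2 0 0 0 0"
}}

```text
clock: 12.6
eef_pos: [0.4782, -0.2667, 0.2668]
tool_rot: [0.456, 3.107, -0.002]
contact_force: [0.9, -0.7, 0.5]
finger_gap: 0.0
grasp_force: 0.4
```

Request:
{"fn": "move_arm", "kwargs": {
  "moves": "-1 0.3 -0.9 0 0 0 0; -2 0.6 -1.8 0 0 0 0; -2.9 0.9 -3 0 0 0 0; -3.6 1.1 -4.1 0 0 0 0; -4.3 1.3 -5.4 0 0 0 0; -4.8 1.4 -6.6 0 0 0 0; -5.1 1.5 -7.5 0 0 0 0; -5.3 1.6 -8.2 0 0 0 0; -5.3 1.6 -8.2 0 0 0 0"
}}

```text
clock: 13.5
eef_pos: [0.4247, -0.2499, 0.1825]
tool_rot: [-0.457, -3.106, -0.002]
contact_force: [-0.4, 0.4, -0.2]
finger_gap: -0.0
grasp_force: 0.0
```

```bash
python3 - <<'E'
from h import *
o=env.observe(); print(o['clock'],o['joint_pos'].round(3),o['eef_pos'],o['tool_rot'],o['contact_force'],o['finger_gap'])
S={'side':snap('side'),'scene':snap('scene')}
c=lambda k,y0,y1,x0,x1,f:cv2.resize(cv2.cvtColor(S[k]['pixels'],cv2.COLOR_RGB2BGR)[y0:y1,x0:x1],None,fx=f,fy=f,interpolation=cv2.INTER_CUBIC)
cv2.imwrite('pics/s8.png',np.hstack([c('side',50,250,330,470,2.5),c('scene',50,250,290,430,2.5)]))
E
```

```text
13.5 [-0.762 -0.077  1.994  0.     1.227 -2.041] [ 0.42473645 -0.2499263   0.18246255] [-4.56558876e-01 -3.10624633e+00 -2.23965487e-03] [-0.43802937  0.38743502 -0.18068478] -3.210583711399212e-05
```

View pics/s8.png

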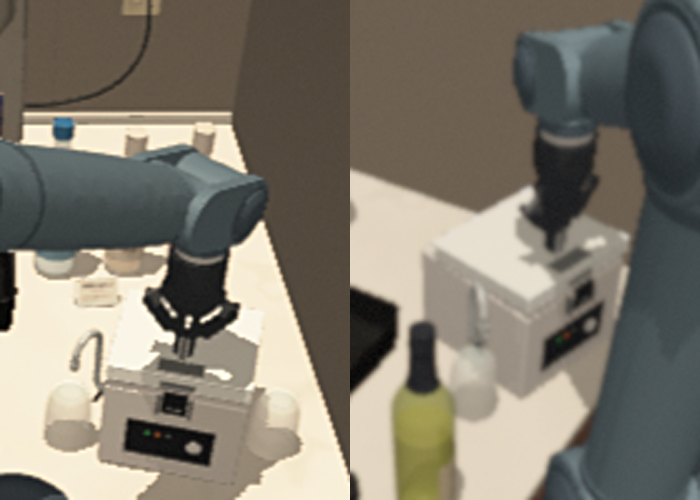

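The cover lies down to its catch. I'll move to its front edge (x_p ≈ -75) and press.

Request:
{"fn": "move_arm", "kwargs": {
  "moves": "0 0 0.8 0 0 0 0; -1.5 0.4 0.8 0 0 0 0; -3.1 0.9 0.8 0 0 0 0; -3.1 0.9 0.3 0 0 0 0; -3.1 0.9 -0.2 0 0 0 0; -3.1 0.9 -0.5 0 0 0 0; -3.1 0.9 -0.8 0 0 0 0; -3.1 0.9 -1 0 0 0 0; -3.1 0.9 -1.2 0 0 0 0; -3.1 0.9 -1.2 0 0 0 0"
}}

```text
clock: 14.6
eef_pos: [0.395, -0.2418, 0.172]
tool_rot: [0.456, 3.108, -0.001]
contact_force: [0.9, -0.2, 1.7]
finger_gap: 0.0001
grasp_force: 0.8
```

Request:
{"fn": "move_arm", "kwargs": {
  "moves": "0 0 -0.2 0 0 0 0; 0 0 -0.4 0 0 0 0; 0 0 -0.6 0 0 0 0; 0 0 -0.6 0 0 0 0"
}}

```text
clock: 15.0
eef_pos: [0.3951, -0.2421, 0.1712]
tool_rot: [-0.455, -3.107, 0.0]
contact_force: [-14.3, 11.3, 35.1]
finger_gap: -0.0002
grasp_force: 17.7
```

A firm stop at 35 N means the cover is shut. I'll retreat and check.

Request:
{"fn": "move_arm", "kwargs": {
  "moves": "0 0 0.6 0 0 0 0; 0 0 3 0 0 0 0; 0 0 7 0 0 0 0; 0 0 11 0 0 0 0; 0 0 15 0 0 0 0; 0 0 18 0 0 0 0; 0 0 18 0 0 0 0; 0 0 18 0 0 0 0"
}}

```text
clock: 15.8
eef_pos: [0.3946, -0.2416, 0.3456]
tool_rot: [0.456, 3.108, -0.0]
contact_force: [-0.1, -0.4, -0.6]
finger_gap: -0.0003
grasp_force: 0.0
```

```bash
python3 - <<'E'
from h import *
o=env.observe(); print(o['clock'],o['eef_pos'],o['contact_force'])
S={'side':snap('side'),'wrist':snap('wrist')}
c=lambda k,y0,y1,x0,x1,f:cv2.resize(cv2.cvtColor(S[k]['pixels'],cv2.COLOR_RGB2BGR)[y0:y1,x0:x1],None,fx=f,fy=f,interpolation=cv2.INTER_CUBIC)
cv2.imwrite('pics/s9.png',np.hstack([c('side',120,250,350,465,3),c('wrist',0,312,150,550,1.25)[:390]]))
# predicted outer-face edge for shut / 0.06 rad
O=np.array([.4656,-.2622])
for th in(0,.06):
    x=85-165*np.cos(th)+20*np.sin(th); z=152+165*np.sin(th)+20*np.cos(th)
    for y in (-95,0,95):
        w=O+(x-10)/1000*np.array([.959,-.284])+y/1000*np.array([.284,.959]); print(th,y,(proj(S['side'],[*w,z/1000])-[350,120])*3,((proj(S['wrist'],[*w,z/1000])-[150,0])*1.25+[345,0]))
E
```

```text
15.8 [ 0.39459617 -0.2415798   0.3456254 ] [-0.12322942 -0.37293562 -0.62004131]
0 -95 [238.41181984 266.25708763] [429.55101432 207.05087372]
0 0 [150.12575294 249.9198353 ] [556.47526674 206.54880109]
0 95 [ 63.65873342 233.91919594] [683.44081954 206.04656508]
0.06 -95 [240.00624758 258.59468241] [425.88915523 211.70503871]
0.06 0 [151.41098609 242.28331944] [556.49112231 211.1891948 ]
0.06 95 [ 64.64712876 226.30913813] [687.13681826 210.67317817]
```

View pics/s9.png

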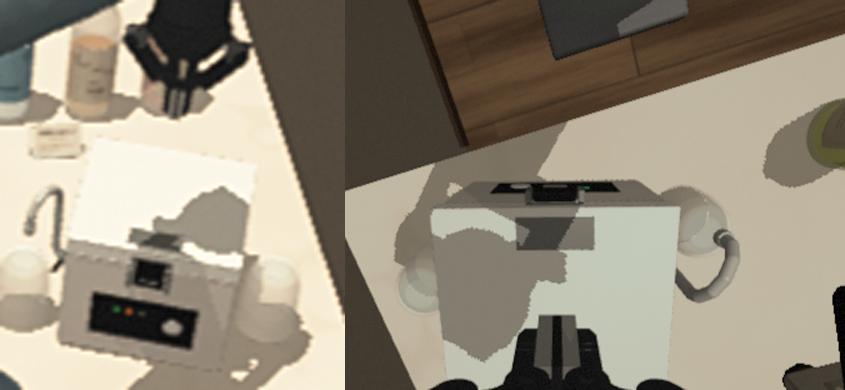

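The cover's front edge in the wrist view runs from (432,208) to (680,206). That matches the shut prediction (row 207) rather than the one stopped at the catch (row 211). Both tumblers stand where they were, so I'll hand in.

```bash
python3 -c "
from workcell import env
print(env.hand_in())"
```

```text
the job is handed in; nothing more can be done
None
```

I locked the cartridge at the red mark and shut the cover past its catch, moved nothing else on the counter as far as the pictures show, and handed the job in at about 16 s; no verdict came back.

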